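# Set the wind-up timer for the wax iron

### The arm

A 6-joint arm with a two-finger parallel gripper is mounted at the origin on the work surface. World frame = base frame: x ahead of the robot, y to its left, z up, the work surface at z = 0. Lengths are in m, angles in rad, forces in N, time in s.
With the tool pointing down it reaches from about 0.35 to 0.775 m from the base axis. Payload 5.5 kg.
Tool frame: the origin (TCP) lies on the centre line of the jaws, within the pads' length; the fingertips stand 11 mm ahead of it and the grasp point (between the pads) lies 8 mm behind it (env.nose_length is the distance from the TCP to the fingertips, in m); x points along the fingers, z is the direction in which the jaws open and shut, and the axes are right-handed (so a half turn about x gives the same grasp; the last joint's range is limited). The gripper opens to 85 mm and grips with 20 to 120 N. Pads are 22 mm wide; open, the fingers measure 114 mm over their backs; the gripper's body (76 mm by 85 mm) begins 54 mm behind the grasp point. The pads swing forward as they close: fully open they stand 13 mm farther back than shut.
Start: joints at [-1.247, 0.313, 0.046, 1.304, 0, 1.431], TCP at [0.257, -0.514, 0.242] pointing down, gripper open.
Joint ranges: [-2.76, 2.76], [-0.86, 1.69], [-1.03, 1.26], [-2.2, 2.34], [-1.47, 1.5], [-3.14, 3.14]. Speed limits (rad/s): [2.57, 2.57, 3.14, 3.14, 3.14, 3.14].

### API

Orientations are given as a unit quaternion [w, x, y, z].
In Python, from workcell import env gives the robot as it stands. The module is installed in compiled form; this text tells all that it offers.
- The arm moves only by the tool step_arm, never from a script. Its argument "moves" is a list that holds one entry, the list of rows, each a list of 7 numbers: the turn, a rotation vector about the tool's x, y, z in rad, then the shift along the tool's x, y, z in m, then the opening, from 0 (shut) to 1 (fully open). In form: [[[rx, ry, rz, tx, ty, tz, grip], ...]]. A call has 1 to 12 rows; each row is the pose to reach, as a shift and turn from the pose measured when the call began, along the tool's axes at that moment; what a row does not reach only later rows make up. A row lasts 1/10 s, in which the tool goes at most 50 mm and 8.59 degrees, less where a joint would pass 70% of its speed; a pose out of reach is approached as far as the arm can. A call with a gripper value outside its range is refused whole. The fingers move at their own pace and stop on an object; "force" is the grip in N (left out, the last holds). Time passes only in rows, so rows that repeat a pose let the fingers close. It gives the time, the measured TCP pose, the force and the opening at its end, in the units of the state.
- env.get_state(): the state, without advancing time (a new reading comes with each control period).
- env.read_camera(name): name is "scene" or "top" or "wrist"; returns (picture, depth): 480x640x3 uint8, red, green, blue; 480x640 float32, m along the optical axis (not along the pixel's ray), 0 where there is no reading.
- env.get_calibration(name): a dict with "mtx" (3x3 intrinsics, pixels), "camera_from_world" (4x4, takes a point from world to camera coordinates); the wrist camera has in their place "T_tool_cam" (4x4, takes a point from camera to tool coordinates, whose origin is the TCP and whose axes are the tool frame's). Camera axes: x right, y down, z forward; pixel columns grow to the right and rows downward; lengths in m; the calibration is good to about 2 mm. A picture is of the moment at which its call begins: read the wrist's pose just before it. get_calibration takes no time and is no camera call.
- env.hand_in(): hands the job in, once; it reports no verdict.
Trained networks look in the newest picture that a camera, given by its name, has taken for a name from the list of things; names that differ only in an ending like _2 or _b are one class to them, and where a whole thing is asked for, a point or a joint stands for the part that bears it (a point fixed in the world has none). Each returns a list of dicts, best first, with "confidence" (0 to 1); they miss things now and then, are a little off and sometimes report something else, mostly with a low value. They report only what shows in the picture. A call takes as long as a camera call. They do not tell look-alikes from the thing itself.
- env.boxes_of(camera, thing): "uv" ([column, row] in pixels, amid what is visible of it).
- env.silhouettes(camera, thing): "mask" (480x640 bool, what is visible of it) and "uv" ([column, row] in pixels, amid what is visible of it).
The state is a dict: "clock": time; "joint_pos": joint angles; "qvel": joint speeds; "tau": joint torques, N m; "tcp_pos": TCP position; "orientation": TCP orientation; "wrist_force": force on the tool from outside, world axes, zero at the start; "ft_torque": the same for the moment, N m; "finger_gap": finger opening in m.
Only numpy, scipy, OpenCV 4.12 (cv2) and the standard library are available. Lean on these libraries where they do the work, as an engineer would, in place of code of your own. Each camera call takes 0.05 s, during which the arm holds its last target.

### The job

The wax iron needs ten minutes to warm up: set the wind-up timer to 10 minutes. Wind its dial clockwise past the last mark (15 minutes) up to its stop, so that the bell is fully wound, then turn it back down to the 10-minute mark and let go. The timer stands loose on rubber feet, so keep it pressed down on the table while you turn, firmly enough that its case does not swivel or slide, but never leaning on it with more than about 25 N, and leave the other things on the table where they are.

Things in the scene. Friction and masses are not known exactly. Their poses are not given: they have to be found in the camera images.
- timer: wind-up bell timer, loose, about 0.24 kg: an off-white drum, 100 mm in diameter and 34 mm high, on a rubber ring with four feet (36 mm from its axis) that gives 1 mm under 15 N; a dark dial on top. Origin: centre of the underside; z up, the dial's axis. Marks on the case around the dial, a minute (12 degrees) apart, every fifth longer: 0 at the case's +y, clockwise from above over +x to 15 at -y.
- dial (a joint): dial angle, rad, clockwise from above: 0 = pointer at the 0 mark, 0.2094 a minute, 2.094 = 10 minutes, 3.142 = 15 (top mark), hard stop 3.40. Stiff both ways (0.18 N m); stays where left. The feet (friction 0.5 to 0.7) do not hold that by the timer's weight: with less than about 10 N of push from above, the case may turn with the dial; held by 15 N, it slips only at twice that torque or more.
- dial_top (a point): centre of the top of the dial's grip bar, on its axis, 63 mm above the timer's underside. The bar is 46 mm long (along the pointer's direction), 12 mm wide, 24 mm high, with flat sides; it stands on the dial's flat round skirt (64 mm in diameter, turns with it), whose upper face is 24 mm below this point. Fingertips straddling the bar can stand on the skirt and push it down.
- dial_pointer (a point): the pointer: end of the white line on the dial, on the skirt's upper face, 30 mm from the axis; the bar has its white line and a small nose at this end only
- timer_zero (a point): outer end of the 0 mark on the top face of the case, 34 mm above the underside, 46.5 mm from the axis towards the case's +y. A round dot stands beside it, outside the scale; past the 15 mark a dotted arc runs on to the stop. 10 minutes is the third long mark, 120 degrees clockwise from 0.
- iron: small mint-green wax-painting iron, about 140 x 70 mm and 77 mm high, loose, standing on its sole; origin at the middle of the sole
- waxtray: low white tray with eight wax blocks, 115 x 85 mm, 19 mm high, loose; origin under its centre
- tin: round lidded metal tin, 84 mm in diameter, 42 mm high, loose; origin under its centre
- tape: roll of tape lying flat, 92 mm in diameter, 24 mm high, loose; origin under its centre
- crayon_a: short wax crayon with paper sleeve, 72 x 11 x 11 mm, loose; origin under its centre
- crayon_b: short wax crayon with paper sleeve, 72 x 11 x 11 mm, loose; origin under its centre
Not all that is in view belongs to the job. What is shaped like the timer but purple or red is not meant.

How it is judged:
By the outcome, as a careful person would: the job done as asked, in the order asked, and still so for the second after the job is handed in, with the robot touching nothing.
It also fails if it takes over 72 s, if anything falls off the work surface, if the arm or the gripper's body presses on something with over 40 N, if the wrist force passes 120 N, or if a joint passes its speed limit or range.

## Working session

There is one attempt and no reset: what is moved stays moved. The work goes in short steps, Python scripts to look and compute and a tool call to move; the robot and the scene stay as the last step left them, time stands still between calls to the robot, and variables do not carry over. Pictures are saved under pics/ and viewed, and the job is handed in when it is done.

Besides the shell and the picture viewer there is one more tool, called after "Emit:" by a JSON object that holds its "op" and its "data". step_arm: Moves the arm, as the interface text tells. Its arguments: {"type":"object","properties":{"moves":{"type":"array","items":{"type":"array","items":{"type":"array","items":{"type":"number"}}}},"force":{"type":"number"}},"required":["moves"]}

```bash
mkdir -p pics; cat > h.py <<'E'
from workcell import env
import numpy as np, cv2
from scipy.spatial.transform import Rotation as R
np.set_printoptions(precision=4,suppress=True)
def save(n,im): cv2.imwrite(f'pics/{n}.png',cv2.cvtColor(im,cv2.COLOR_RGB2BGR))
def w_from_cam(cam,st=None):
    c=env.get_calibration(cam)
    if cam!='wrist': return np.array(c['mtx']),np.linalg.inv(np.array(c['camera_from_world']))
    T=np.eye(4);q=st['orientation'];T[:3,:3]=R.from_quat([q[1],q[2],q[3],q[0]]).as_matrix();T[:3,3]=st['tcp_pos']
    return np.array(c['mtx']),T@np.array(c['T_tool_cam'])
def ray_z(K,T,uv,z):
    d=np.linalg.inv(K)@[uv[0],uv[1],1];d=T[:3,:3]@d;o=T[:3,3]
    return o+d*(z-o[2])/d[2]
def proj(K,T,p):
    c=np.linalg.inv(T)@np.r_[p,1];u=K@c[:3];return u[:2]/u[2]
def dep(K,T,uv,d):
    return (T@np.r_[np.linalg.inv(K)@[uv[0],uv[1],1]*d,1])[:3]
E
python3 - <<'E'
from h import *
s=env.get_state();print(s)
for c in ['scene','top']:
    im,d=env.read_camera(c);save(c+'0',im);np.save(c+'0d.npy',d);np.save(c+'0i.npy',im)
    K,T=w_from_cam(c)
    for th in ['timer','dial_pointer']:
        for r in env.boxes_of(c,th):
            uv=r['uv'];print(c,th,uv,round(r['confidence'],2),ray_z(K,T,uv,0.036))
E
```

```text
{'clock': 0.0, 'joint_pos': array([-1.2466,  0.314 ,  0.045 ,  1.3036,  0.    ,  1.4312]), 'qvel': array([-0.    ,  0.0005,  0.0011,  0.0001,  0.0004, -0.0006]), 'tau': array([  0.0008, -48.0623,  29.8535,   0.0194,   0.    ,  -0.    ]), 'tcp_pos': array([ 0.257 , -0.5138,  0.2414]), 'orientation': array([ 0.601 ,  0.3721,  0.602 , -0.3713]), 'wrist_force': array([ 0.2984, -0.1944, -0.2033]), 'ft_torque': array([ 0.0203,  0.0046, -0.0768]), 'finger_gap': 0.08538500546072672}
scene timer [306.1, 160.6] 0.95 [0.3504 0.2046 0.036 ]
scene timer [319.3, 421.6] 0.89 [ 0.6872 -0.3338  0.036 ]
scene timer [349.8, 203.6] 0.74 [0.5027 0.1322 0.036 ]
scene timer [321.1, 250.2] 0.7 [ 0.5114 -0.0123  0.036 ]
scene dial_pointer [319.9, 414.8] 0.81 [ 0.6823 -0.3229  0.036 ]
scene dial_pointer [303.3, 160.5] 0.78 [0.3445 0.2017 0.036 ]
scene dial_pointer [321.1, 245.1] 0.71 [ 0.5048 -0.0005  0.036 ]
scene dial_pointer [346.8, 200.8] 0.7 [0.4931 0.1365 0.036 ]
top timer [485.6, 150.9] 0.92 [ 0.6762 -0.3191  0.036 ]
top timer [222.0, 245.3] 0.9 [0.4983 0.1429 0.036 ]
top timer [180.9, 334.0] 0.8 [0.346  0.2056 0.036 ]
top timer [304.2, 243.5] 0.74 [0.5039 0.0007 0.036 ]
top timer [247.7, 329.9] 0.5 [0.3547 0.0931 0.036 ]
top dial_pointer [303.1, 241.8] 0.98 [0.5069 0.0027 0.036 ]
top dial_pointer [490.3, 146.6] 0.8 [ 0.6844 -0.3277  0.036 ]
top dial_pointer [223.5, 245.5] 0.79 [0.498  0.1403 0.036 ]
top dial_pointer [175.7, 334.7] 0.79 [0.3447 0.2143 0.036 ]
top dial_pointer [305.4, 243.1] 0.52 [ 0.5047 -0.0013  0.036 ]
top dial_pointer [304.8, 242.2] 0.4 [ 0.5062 -0.0002  0.036 ]
```

View pics/top0.png

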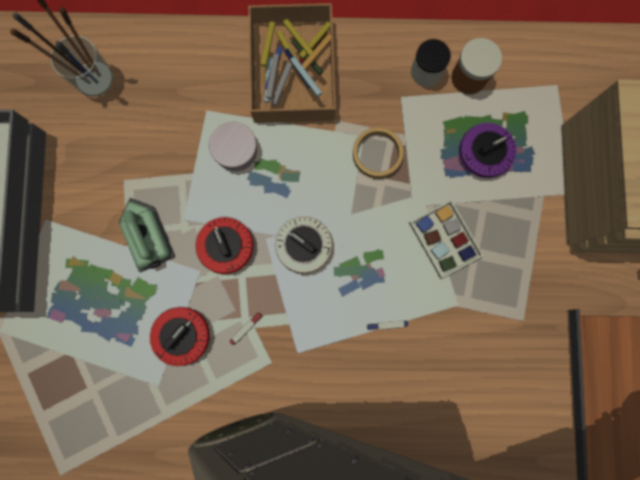

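View pics/scene0.png

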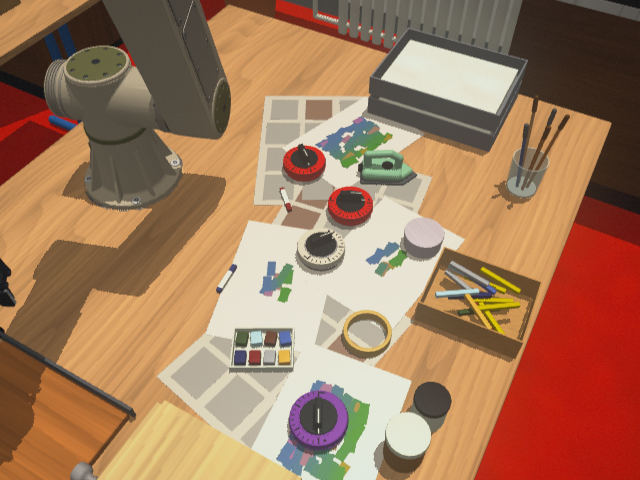

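Candidates in the top picture: off-white (304,243), red (225,245), red (180,335) and purple (488,150). The off-white one fits the description. I'll check it in an enlarged crop.

```bash
python3 - <<'E'
from h import *
im=np.load('top0i.npy');d=np.load('top0d.npy')
c=im[205:280,265:345];save('crop0',cv2.resize(c,None,fx=7,fy=7,interpolation=cv2.INTER_CUBIC))
K,T=w_from_cam('top')
P=[]
for v in range(205,282):
  for u in range(265,345):
    if d[v,u]>0:
      p=dep(K,T,(u,v),d[v,u])
      if p[2]>0.025: P.append(p)
P=np.array(P);print(len(P),P.min(0),P.max(0),(P.min(0)+P.max(0))/2)
a=P[(P[:,2]>.025)&(P[:,2]<.05)];(c,r)=cv2.minEnclosingCircle(a[:,:2].astype(np.float32));print(c,r)
b=P[P[:,2]>.052];print(len(b),b.mean(0));w,V=np.linalg.eigh(np.cov(b[:,:2].T));print(w,V)
print(env.get_calibration('wrist'))
E
```

```text
2544 [ 0.4548 -0.0459  0.025 ] [0.5535 0.052  0.0668] [0.5042 0.003  0.0459]
(0.5040614008903503, 0.003500004531815648) 0.050209302455186844
199 [0.5037 0.0032 0.0624]
[0.     0.0002] [[-0.82    0.5724]
 [ 0.5724  0.82  ]]
{'mtx': array([[429.2302,   0.    , 327.0613],
       [  0.    , 429.2302, 233.6369],
       [  0.    ,   0.    ,   1.    ]]), 'T_tool_cam': array([[ 0.001 , -0.3172,  0.9484, -0.1307],
       [-0.0006, -0.9484, -0.3172,  0.0815],
       [ 1.    , -0.0002, -0.0012, -0.0001],
       [ 0.    ,  0.    ,  0.    ,  1.    ]])}
```

View pics/crop0.png

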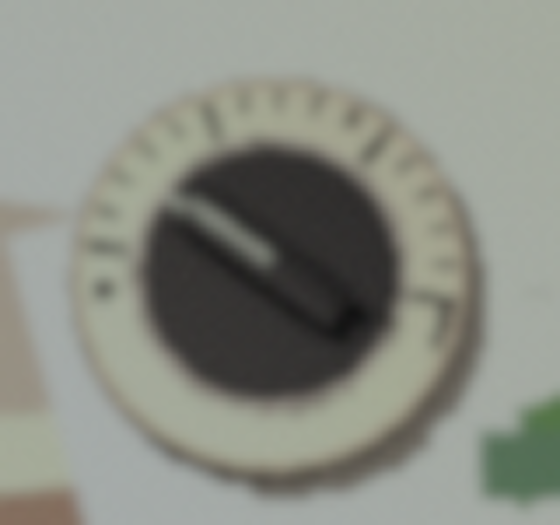

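The crop shows the off-white case. The 0 mark with its dot is at crop (105,245), the pointer at (175,200) sits about 2 min past 0, and the 10 mark is at (378,145). So this is the timer. Next I'll plan the approach.

```bash
cat >> h.py <<'E'
def rel(pos,st=None,jaw=None):
    """rx and t in tool axes to reach pos with tool down and jaw yaw (deg)"""
    st=st or env.get_state();q=st['orientation'];A=R.from_quat([q[1],q[2],q[3],q[0]]).as_matrix()
    t=A.T@(np.array(pos)-st['tcp_pos'])
    y=np.degrees(np.arctan2(A[1,2],A[0,2]))
    out={'t':t,'jaw':y,'x':A[:,0]}
    if jaw is not None:
        a=np.radians(jaw);z=np.array([np.cos(a),np.sin(a),0]);x=np.array([0,0,-1.]);B=np.c_[x,np.cross(z,x),z]
        out['rv']=R.from_matrix(A.T@B).as_rotvec()
    return out
E
python3 - <<'E'
from h import *
s=env.get_state()
for j in (145,-35): print(rel([.504,.0033,.24],s,j))
E
```

```text
{'t': array([ 0.0022,  0.4522, -0.3524]), 'jaw': np.float64(-63.42822582346817), 'x': array([-0.0002,  0.0006, -1.    ]), 'rv': array([ 2.6454, -0.0003,  0.0008])}
{'t': array([ 0.0022,  0.4522, -0.3524]), 'jaw': np.float64(-63.42822582346817), 'x': array([-0.0002,  0.0006, -1.    ]), 'rv': array([-0.4962, -0.0006, -0.0002])}
```

Emit:
{"op": "step_arm", "data": {"moves": [[[-0.145,0,0,0,0.02,-0.015,1],[-0.29,0,0,0,0.04,-0.03,1],[-0.435,0,0,0,0.06,-0.045,1],[-0.58,0,0,0,0.085,-0.065,1],[-0.725,0,0,0,0.11,-0.085,1],[-0.87,0,0,0,0.135,-0.105,1],[-1.015,0,0,0,0.16,-0.125,1],[-1.16,0,0,0,0.185,-0.145,1],[-1.305,0,0,0,0.21,-0.165,1],[-1.45,0,0,0,0.235,-0.185,1],[-1.595,0,0,0,0.26,-0.205,1],[-1.74,0,0,0,0.28,-0.22,1]]]}}

```text
clock: 1.5
tcp_pos: [0.4095, -0.1905, 0.2423]
orientation: [0.671, -0.222, 0.671, 0.223]
wrist_force: [0.2, -0.1, -0.1]
finger_gap: 0.0856
```

```bash
python3 - <<'E'
from h import *
s=env.get_state();print(s['clock'],s['joint_pos'],s['tcp_pos'],rel([.504,.0033,.16],s,145))
E
```

```text
1.5 [-0.6138  0.075  -0.2505  1.2457  0.0005  0.3173] [ 0.4095 -0.1905  0.2423] {'t': array([0.0824, 0.099 , 0.1914]), 'jaw': np.float64(36.65459490185913), 'x': array([ 0.    ,  0.0006, -1.    ]), 'rv': array([-1.891 ,  0.0008,  0.    ])}
```

Emit:
{"op": "step_arm", "data": {"moves": [[[-0.145,0,0,0.0,0.008,0.016,1],[-0.29,0,0,0.0,0.016,0.032,1],[-0.435,0,0,0.005,0.024,0.048,1],[-0.58,0,0,0.01,0.032,0.064,1],[-0.725,0,0,0.02,0.04,0.08,1],[-0.87,0,0,0.03,0.05,0.096,1],[-1.015,0,0,0.04,0.058,0.112,1],[-1.16,0,0,0.05,0.066,0.128,1],[-1.305,0,0,0.06,0.074,0.144,1],[-1.45,0,0,0.065,0.082,0.16,1],[-1.595,0,0,0.07,0.09,0.176,1],[-1.74,0,0,0.07,0.099,0.191,1]]]}}

```text
clock: 2.7
tcp_pos: [0.5035, 0.0038, 0.1716]
orientation: [0.261, -0.657, 0.261, 0.658]
wrist_force: [-0.2, -0.5, -0.7]
finger_gap: 0.0855
```

Emit:
{"op": "step_arm", "data": {"moves": [[[-0.06,0,0,0,0,0,1],[-0.1,0,0,0,0,0,1],[-0.1,0,0,0,0,0,1]]]}}

```text
clock: 3.0
tcp_pos: [0.5035, 0.004, 0.1716]
orientation: [0.228, -0.669, 0.227, 0.67]
wrist_force: [0.2, 0.3, 0.1]
finger_gap: 0.0854
```

```bash
python3 - <<'E'
from h import *
s=env.get_state();im,d=env.read_camera('wrist');save('w1',im);np.save('w1i.npy',im);np.save('w1d.npy',d)
import pickle;pickle.dump(s,open('w1s.pkl','wb'))
print(s['clock'],s['joint_pos'],s['tcp_pos'],rel([.504,.0033,.16],s,145))
for th in ('timer','dial_pointer','timer_zero','dial_top'): print(th,[(r['uv'],r['confidence']) for r in env.boxes_of('wrist',th)])
E
```

```text
3.0 [-0.1519  0.2108 -0.2671  1.0943  0.0006 -1.0674] [0.5035 0.004  0.1716] {'t': array([ 0.0116,  0.0003, -0.0008]), 'jaw': np.float64(142.45523054229224), 'x': array([-0.0013,  0.0008, -1.    ]), 'rv': array([-0.0444,  0.0015, -0.0001])}
timer [([425.2, 348.6], 0.94), ([326.8, 213.3], 0.65), ([623.3, 305.3], 0.63)]
dial_pointer [([436.9, 364.1], 0.98), ([325.5, 220.8], 0.84)]
timer_zero [([425.4, 345.8], 0.96), ([628.3, 305.4], 0.92), ([325.5, 213.5], 0.85)]
dial_top [([433.8, 371.5], 0.94), ([327.2, 220.7], 0.68)]
```

View pics/w1.png

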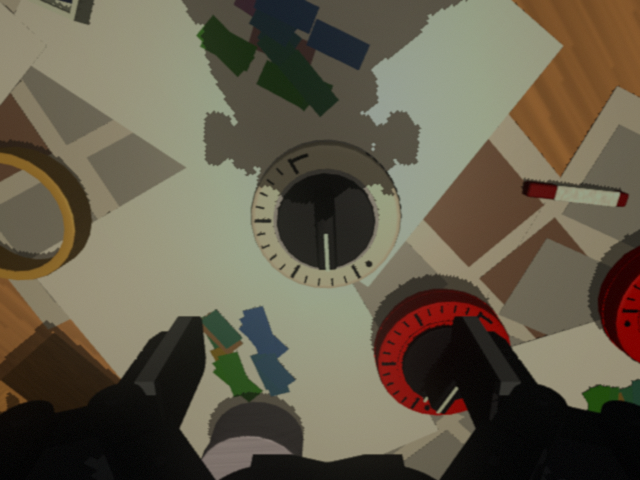

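```bash
cat >> h.py <<'E'
def rectify(im,K,T,c,z,half=.06,n=600):
    w=np.array([[c[0]-half,c[1]-half,z],[c[0]+half,c[1]-half,z],[c[0]+half,c[1]+half,z],[c[0]-half,c[1]+half,z]])
    src=np.array([proj(K,T,p) for p in w],np.float32)
    # out: up=+x, left=+y
    dst=np.array([[n,n],[n,0],[0,0],[0,n]],np.float32)
    return cv2.warpPerspective(im,cv2.getPerspectiveTransform(src,dst),(n,n))
def polar(im,K,T,c,z,r0,r1,az):
    out=[]
    for r in np.linspace(r0,r1,12):
        p=np.array([proj(K,T,[c[0]+r*np.cos(a),c[1]+r*np.sin(a),z]) for a in az],np.float32)
        out.append(cv2.remap(im,p[None,:,0],p[None,:,1],cv2.INTER_LINEAR)[0])
    return np.array(out)
E
python3 - <<'E'
from h import *
import pickle
s=pickle.load(open('w1s.pkl','rb'));im=np.load('w1i.npy');d=np.load('w1d.npy');K,T=w_from_cam('wrist',s)
c=(.504,.0033)
save('r1',rectify(im,K,T,c,.034))
save('r1b',rectify(im,K,T,c,.063))
P=np.array([dep(K,T,(u,v),d[v,u]) for v in range(120,300) for u in range(230,420) if d[v,u]>0])
top=P[(P[:,2]>.028)];(cc,r)=cv2.minEnclosingCircle(top[:,:2].astype(np.float32));print('case',cc,r)
b=P[P[:,2]>.055];print('bar',b.mean(0),np.percentile(b[:,2],[5,50,95]));rc=cv2.minAreaRect(b[:,:2].astype(np.float32)*1000);print(rc)
w,V=np.linalg.eigh(np.cov(b[:,:2].T));print(V[:,1])
E
```

```text
case (0.5029066205024719, 0.003256639465689659) 0.05004298686981201
bar [0.5024 0.0022 0.0619] [0.0602 0.062  0.0632]
((503.298828125, 3.3777828216552734), (46.22016143798828, 11.978456497192383), 55.161617279052734)
[0.5718 0.8204]
```

View pics/r1.png

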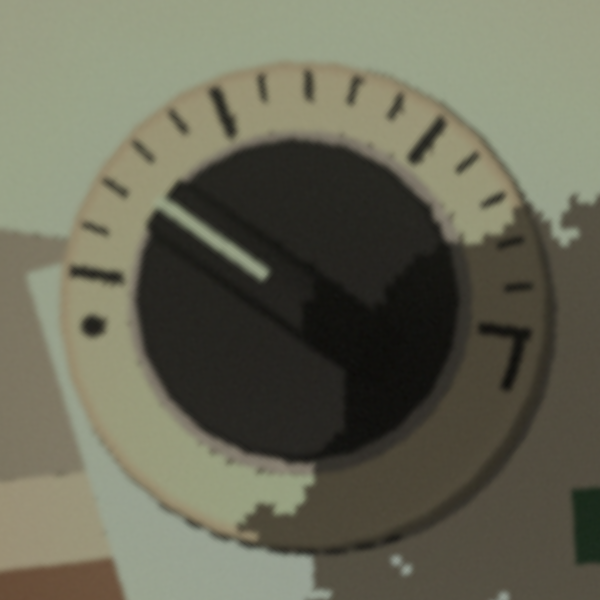

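View pics/r1b.png

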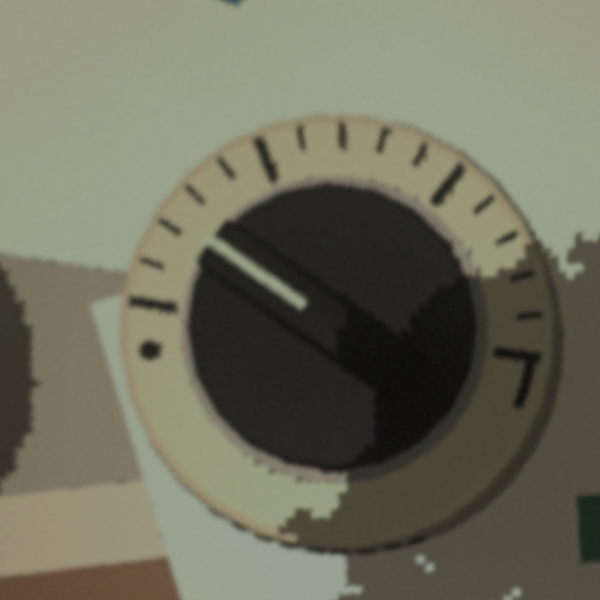

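The axis is at (0.5035, 0.0033). The 0 mark is at azimuth 82.5° and the bar at 55.1°, so the dial reads about 2.3 min. The 10 mark is at -37.5° and the stop at -112.3°. I'll descend with the jaws straddling the bar.

Emit:
{"op": "step_arm", "data": {"moves": [[[-0.046,0.0015,0,0.02,0,0,0.4],[-0.046,0.0015,0,0.04,0,0,0.4],[-0.046,0.0015,0,0.06,0,0,0.4],[-0.046,0.0015,0,0.08,0,0,0.4],[-0.046,0.0015,0,0.08,0,0,0.4]]]}}

```text
clock: 3.75
tcp_pos: [0.5013, 0.0038, 0.0894]
orientation: [0.213, -0.673, 0.213, 0.676]
wrist_force: [-1.2, 0.1, 0.4]
finger_gap: 0.0344
```

```bash
python3 - <<'E'
from h import *
s=env.get_state();im,d=env.read_camera('wrist');save('w2',im)
print(s['clock'],s['finger_gap'],s['wrist_force'],s['ft_torque'],s['tcp_pos'],rel([.5035,.0033,.054],s,145.1))
E
```

```text
3.75 0.034445375673077774 [-1.1652  0.0738  0.4026] [-0.0343  0.0378  0.0154] [0.5013 0.0038 0.0894] {'t': array([ 0.0353, -0.0009, -0.0023]), 'jaw': np.float64(144.97019157641353), 'x': array([-0.0047,  0.0007, -1.    ]), 'rv': array([-0.0023,  0.0042, -0.0022])}
```

View pics/w2.png

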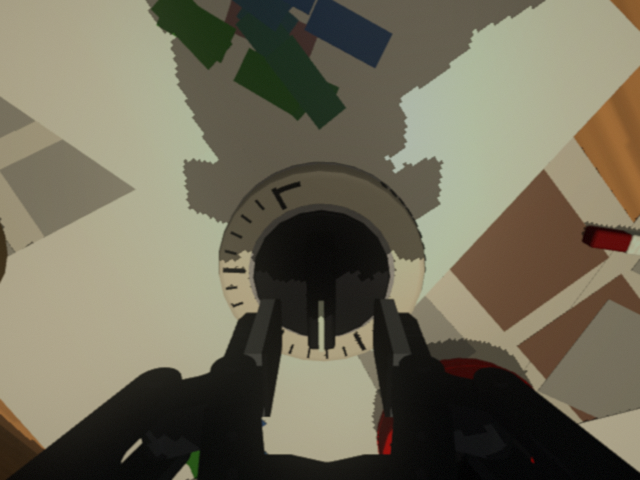

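The jaws straddle the bar, which is at column 321, between the fingers at about 265 and 390. I'll correct the 2 mm offset and go down.

Emit:
{"op": "step_arm", "data": {"moves": [[[0,0.004,-0.002,0.008,-0.001,-0.0023,0.4],[0,0.004,-0.002,0.016,-0.001,-0.0023,0.4],[0,0.004,-0.002,0.024,-0.001,-0.0023,0.4],[0,0.004,-0.002,0.03,-0.001,-0.0023,0.4],[0,0.004,-0.002,0.034,-0.001,-0.0023,0.4],[0,0.004,-0.002,0.034,-0.001,-0.0023,0.4]]]}}

```text
clock: 4.4
tcp_pos: [0.5041, 0.0033, 0.0561]
orientation: [-0.213, 0.675, -0.213, -0.674]
wrist_force: [0.1, 1.3, 1.0]
finger_gap: 0.0345
```

```bash
cat > st.py <<'E'
from h import *
import sys
s=env.get_state()
print(s['clock'],'gap',s['finger_gap'],'F',s['wrist_force'],'M',s['ft_torque'],'p',s['tcp_pos'],'q6',s['joint_pos'][5],rel([.5035,.0033,.050],s,float(sys.argv[1]) if len(sys.argv)>1 else 145.1))
E
python3 st.py
```

```text
4.4 gap 0.03448692202648364 F [0.1197 1.2634 1.0112] M [-0.0455  0.0046 -0.0449] p [0.5041 0.0033 0.0561] q6 -1.1122965363724087 {'t': array([0.0061, 0.0004, 0.0005]), 'jaw': np.float64(144.98064915872305), 'x': array([ 0.0005, -0.0001, -1.    ]), 'rv': array([-0.0021, -0.0005,  0.0002])}
```

Emit:
{"op": "step_arm", "data": {"moves": [[[-0.002,0,0,0.001,0.0004,0.0005,0.2],[-0.002,0,0,0.002,0.0004,0.0005,0.2],[-0.002,0,0,0.003,0.0004,0.0005,0.2],[-0.002,0,0,0.003,0.0004,0.0005,0.2]]], "force": 30}}

```text
clock: 4.8
tcp_pos: [0.5035, 0.0033, 0.0532]
orientation: [-0.212, 0.675, -0.212, -0.674]
wrist_force: [-0.5, 0.4, 1.0]
finger_gap: 0.0173
```

```bash
python3 st.py
```

```text
4.8 gap 0.017253325097362226 F [-0.46    0.3594  0.9876] M [ 0.0003 -0.034   0.0227] p [0.5035 0.0033 0.0532] q6 -1.114556463549059 {'t': array([ 0.0032, -0.    ,  0.    ]), 'jaw': np.float64(145.0928161964562), 'x': array([ 0.0006, -0.0001, -1.    ]), 'rv': array([-0.0001, -0.0006,  0.0002])}
```

Emit:
{"op": "step_arm", "data": {"moves": [[[0,0,0,0.0007,0,0,0.2],[0,0,0,0.0014,0,0,0.2],[0,0,0,0.0014,0,0,0.2]]]}}

```text
clock: 5.1
tcp_pos: [0.5035, 0.0033, 0.0517]
orientation: [-0.212, 0.675, -0.212, -0.674]
wrist_force: [-0.8, 0.7, -0.1]
finger_gap: 0.017
```

Emit:
{"op": "step_arm", "data": {"moves": [[[0,0,0,0.0005,0,0,0.2],[0,0,0,0.0005,0,0,0.2]]]}}

```text
clock: 5.3
tcp_pos: [0.5034, 0.0033, 0.0511]
orientation: [-0.212, 0.675, -0.212, -0.674]
wrist_force: [-0.0, -0.6, -1.0]
finger_gap: 0.0171
```

Emit:
{"op": "step_arm", "data": {"moves": [[[0,0,0,0.0005,0,0,0.2],[0,0,0,0.0005,0,0,0.2]]]}}

```text
clock: 5.5
tcp_pos: [0.5034, 0.0033, 0.0506]
orientation: [-0.212, 0.675, -0.212, -0.674]
wrist_force: [0.8, -0.2, -0.2]
finger_gap: 0.0173
```

Emit:
{"op": "step_arm", "data": {"moves": [[[0,0,0,0.0004,0,0,0.2],[0,0,0,0.0004,0,0,0.2]]]}}

```text
clock: 5.7
tcp_pos: [0.5034, 0.0033, 0.0502]
orientation: [-0.212, 0.675, -0.212, -0.674]
wrist_force: [0.1, -0.2, -0.4]
finger_gap: 0.0172
```

Emit:
{"op": "step_arm", "data": {"moves": [[[0,0,0,0.0004,0,0,0.2],[0,0,0,0.0004,0,0,0.2]]]}}

```text
clock: 5.9
tcp_pos: [0.5034, 0.0033, 0.05]
orientation: [-0.212, 0.675, -0.212, -0.674]
wrist_force: [-1.7, 0.5, 3.0]
finger_gap: 0.0172
```

Contact with the skirt at about 3 N. I'll close on the bar.

Emit:
{"op": "step_arm", "data": {"moves": [[[0,0,0,0,0,0,0.15],[0,0,0,0,0,0,0.13],[0,0,0,0,0,0,0.1],[0,0,0,0,0,0,0.1]]], "force": 30}}

```text
clock: 6.3
tcp_pos: [0.5036, 0.0033, 0.0502]
orientation: [-0.212, 0.675, -0.212, -0.674]
wrist_force: [-0.9, 0.3, 3.5]
finger_gap: 0.0113
```

```bash
python3 st.py
```

```text
6.3 gap 0.011278750378786796 F [-0.9134  0.3078  3.5448] M [0.104  0.1834 0.0306] p [0.5036 0.0033 0.0502] q6 -1.1145693686220184 {'t': array([0.0002, 0.    , 0.0001]), 'jaw': np.float64(145.09392603418826), 'x': array([ 0.0009, -0.0002, -1.    ]), 'rv': array([-0.0001, -0.0008,  0.0004])}
```

Emit:
{"op": "step_arm", "data": {"moves": [[[0,0,0,0.0004,0,0,0.1],[0,0,0,0.0008,0,0,0.1],[0,0,0,0.0008,0,0,0.1]]]}}

```text
clock: 6.6
tcp_pos: [0.5037, 0.0033, 0.0499]
orientation: [-0.212, 0.675, -0.212, -0.674]
wrist_force: [-1.5, 0.1, 7.3]
finger_gap: 0.0114
```

```bash
python3 st.py
```

```text
6.6 gap 0.011447643011795057 F [-1.4793  0.0802  7.2929] M [0.1177 0.5019 0.0341] p [0.5037 0.0033 0.0499] q6 -1.1145595334522949 {'t': array([-0.0001,  0.0001,  0.0001]), 'jaw': np.float64(145.0964625345698), 'x': array([ 0.0012, -0.0002, -1.    ]), 'rv': array([-0.0001, -0.0011,  0.0005])}
```

Emit:
{"op": "step_arm", "data": {"moves": [[[0,-0.001,0,0.001,0,0,0.1],[0,-0.001,0,0.0014,0,0,0.1],[0,-0.001,0,0.0014,0,0,0.1]]]}}

```text
clock: 6.9
tcp_pos: [0.5037, 0.0033, 0.0495]
orientation: [-0.212, 0.675, -0.212, -0.674]
wrist_force: [-3.6, 0.1, 13.3]
finger_gap: 0.0115
```

```bash
python3 st.py
```

```text
6.9 gap 0.01148151436307713 F [-3.5698  0.1191 13.3398] M [0.1267 0.872  0.024 ] p [0.5037 0.0033 0.0495] q6 -1.1148522774159275 {'t': array([-0.0005,  0.0001,  0.0002]), 'jaw': np.float64(145.10077371484982), 'x': array([ 0.0008,  0.0001, -1.    ]), 'rv': array([ 0.    , -0.0006,  0.0006])}
```

Emit:
{"op": "step_arm", "data": {"moves": [[[0,0,0,0.0013,0.0002,0.0003,0.1],[0,0,0,0.0013,0.0002,0.0003,0.1],[0,0,0,0.0013,0.0002,0.0003,0.1]]]}}

```text
clock: 7.2
tcp_pos: [0.5037, 0.0032, 0.0494]
orientation: [-0.212, 0.675, -0.212, -0.674]
wrist_force: [-4.0, 0.6, 12.3]
finger_gap: 0.011
```

```bash
python3 st.py
```

```text
7.2 gap 0.011041348859760505 F [-3.9728  0.5526 12.2621] M [0.1893 0.8548 0.0199] p [0.5037 0.0032 0.0494] q6 -1.114929541596499 {'t': array([-0.0006,  0.    ,  0.0002]), 'jaw': np.float64(145.10253097935112), 'x': array([ 0.002 , -0.0001, -1.    ]), 'rv': array([ 0.    , -0.0017,  0.0011])}
```

Emit:
{"op": "step_arm", "data": {"moves": [[[0,-0.003,0.002,0.0015,0.0004,0.0005,0.1],[0,-0.003,0.002,0.0015,0.0004,0.0005,0.1],[0,-0.003,0.002,0.0015,0.0004,0.0005,0.1]]]}}

```text
clock: 7.5
tcp_pos: [0.5036, 0.0033, 0.0494]
orientation: [-0.212, 0.675, -0.212, -0.675]
wrist_force: [-2.8, 1.1, 14.9]
finger_gap: 0.0113
```

```bash
python3 st.py
```

```text
7.5 gap 0.011284875075864549 F [-2.8416  1.0685 14.8557] M [0.1706 0.7056 0.0564] p [0.5036 0.0033 0.0494] q6 -1.1149246280020542 {'t': array([-0.0006,  0.0001,  0.0001]), 'jaw': np.float64(145.11324257127228), 'x': array([ 0.0001, -0.0001, -1.    ]), 'rv': array([ 0.0002, -0.0001,  0.    ])}
```

Emit:
{"op": "step_arm", "data": {"moves": [[[0.03,-0.0015,0.001,0.0014,0.0004,0.0006,0.1],[0.06,-0.0015,0.001,0.0014,0.0004,0.0006,0.1],[0.09,-0.0015,0.001,0.0014,0.0004,0.0006,0.1],[0.12,-0.0015,0.001,0.0014,0.0004,0.0006,0.1]]]}}

```text
clock: 7.9
tcp_pos: [0.5037, 0.0033, 0.0494]
orientation: [-0.252, 0.661, -0.252, -0.66]
wrist_force: [-2.4, 0.3, 12.9]
finger_gap: 0.0113
```

```bash
python3 st.py
```

```text
7.9 gap 0.011253664039219805 F [-2.4164  0.3234 12.9266] M [0.1867 0.6548 0.1396] p [0.5037 0.0033 0.0494] q6 -0.9941201766286062 {'t': array([-0.0006,  0.0001,  0.0001]), 'jaw': np.float64(138.19541797927104), 'x': array([ 0.0003, -0.0001, -1.    ]), 'rv': array([-0.1205, -0.0003,  0.0001])}
```

Emit:
{"op": "step_arm", "data": {"moves": [[[0.05,-0.0015,0.0013,0.0017,0.0005,0.0005,0.1],[0.1,-0.0015,0.0013,0.0017,0.0005,0.0005,0.1],[0.15,-0.0015,0.0013,0.0017,0.0005,0.0005,0.1],[0.2,-0.0015,0.0013,0.0017,0.0005,0.0005,0.1],[0.25,-0.0015,0.0013,0.0017,0.0005,0.0005,0.1],[0.3,-0.0015,0.0013,0.0017,0.0005,0.0005,0.1],[0.35,-0.0015,0.0013,0.0017,0.0005,0.0005,0.1],[0.4,-0.0015,0.0013,0.0017,0.0005,0.0005,0.1]]]}}

```text
clock: 8.7
tcp_pos: [0.5037, 0.0033, 0.0493]
orientation: [-0.379, 0.597, -0.379, -0.597]
wrist_force: [-3.2, 1.4, 15.2]
finger_gap: 0.0113
```

```bash
python3 st.py; python3 - <<'E'
from h import *
s=env.get_state();im,d=env.read_camera('wrist');save('w3',im)
K,T=w_from_cam('wrist',s);save('r3',rectify(im,K,T,(.5035,.0033),.033))
E
```

```text
8.7 gap 0.011339553516698072 F [-3.1992  1.3823 15.2479] M [0.2126 0.7993 0.2115] p [0.5037 0.0033 0.0493] q6 -0.5928436832861685 {'t': array([-0.0007,  0.0001,  0.0001]), 'jaw': np.float64(115.19359805165958), 'x': array([ 0.0005,  0.0002, -1.    ]), 'rv': array([-0.522 , -0.0002,  0.0005])}
```

View pics/w3.png

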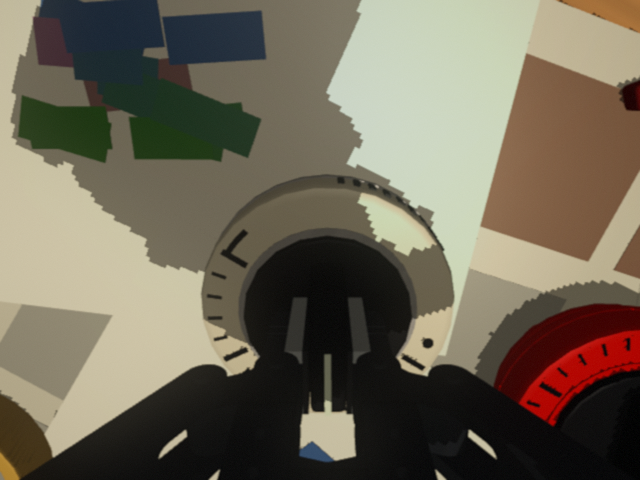

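View pics/r3.png

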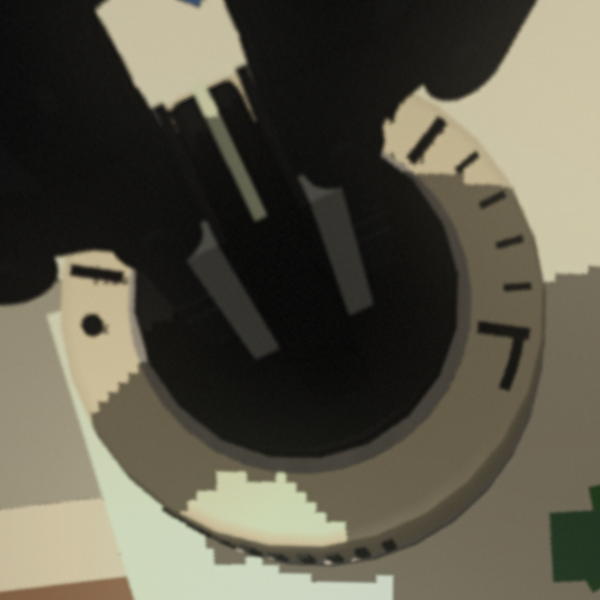

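The picture confirms it: the 0 mark is still at (70,271) and the 15 mark at (528,331) in the rectified view, so the case held while the dial turned. I'll keep going.

Emit:
{"op": "step_arm", "data": {"moves": [[[0.06,-0.0008,0.0018,0.0017,0.0007,0.0003,0.1],[0.12,-0.0008,0.0018,0.0017,0.0007,0.0003,0.1],[0.18,-0.0008,0.0018,0.0017,0.0007,0.0003,0.1],[0.24,-0.0008,0.0018,0.0017,0.0007,0.0003,0.1],[0.3,-0.0008,0.0018,0.0017,0.0007,0.0003,0.1],[0.36,-0.0008,0.0018,0.0017,0.0007,0.0003,0.1],[0.42,-0.0008,0.0018,0.0017,0.0007,0.0003,0.1],[0.48,-0.0008,0.0018,0.0017,0.0007,0.0003,0.1],[0.54,-0.0008,0.0018,0.0017,0.0007,0.0003,0.1],[0.6,-0.0008,0.0018,0.0017,0.0007,0.0003,0.1],[0.66,-0.0008,0.0018,0.0017,0.0007,0.0003,0.1]]]}}

```text
clock: 9.85
tcp_pos: [0.5037, 0.0033, 0.0493]
orientation: [0.553, -0.441, 0.552, 0.441]
wrist_force: [-4.1, 0.8, 17.2]
finger_gap: 0.0114
```

```bash
python3 st.py
```

```text
9.85 gap 0.01136590509439509 F [-4.0904  0.7923 17.2027] M [0.2278 0.8073 0.1853] p [0.5037 0.0033 0.0493] q6 0.0709623483119505 {'t': array([-0.0007,  0.0002, -0.0001]), 'jaw': np.float64(77.14844473210442), 'x': array([ 0.0007,  0.0006, -1.    ]), 'rv': array([-1.186 ,  0.0003,  0.0009])}
```

Emit:
{"op": "step_arm", "data": {"moves": [[[0.06,0.0005,0.0025,0.0016,0.001,-0.0002,0.1],[0.12,0.0005,0.0025,0.0016,0.001,-0.0002,0.1],[0.18,0.0005,0.0025,0.0016,0.001,-0.0002,0.1],[0.24,0.0005,0.0025,0.0016,0.001,-0.0002,0.1],[0.3,0.0005,0.0025,0.0016,0.001,-0.0002,0.1],[0.36,0.0005,0.0025,0.0016,0.001,-0.0002,0.1],[0.42,0.0005,0.0025,0.0016,0.001,-0.0002,0.1],[0.48,0.0005,0.0025,0.0016,0.001,-0.0002,0.1],[0.54,0.0005,0.0025,0.0016,0.001,-0.0002,0.1],[0.6,0.0005,0.0025,0.0016,0.001,-0.0002,0.1],[0.66,0.0005,0.0025,0.0016,0.001,-0.0002,0.1]]]}}

```text
clock: 10.95
tcp_pos: [0.5037, 0.0034, 0.0494]
orientation: [0.667, -0.237, 0.666, 0.238]
wrist_force: [-2.3, 1.5, 15.2]
finger_gap: 0.0113
```

```bash
python3 st.py
```

```text
10.95 gap 0.011301448923159622 F [-2.2989  1.4729 15.2101] M [0.1755 0.6293 0.2125] p [0.5037 0.0034 0.0494] q6 0.7325250088101559 {'t': array([-0.0006,  0.0001, -0.0002]), 'jaw': np.float64(39.22450261197412), 'x': array([ 0.0009,  0.0013, -1.    ]), 'rv': array([-1.8479,  0.0015,  0.0011])}
```

Emit:
{"op": "step_arm", "data": {"moves": [[[0.06,0.003,0.0009,0.0016,0.0008,-0.0006,0.1],[0.12,0.003,0.0009,0.0016,0.0008,-0.0006,0.1],[0.18,0.003,0.0009,0.0016,0.0008,-0.0006,0.1],[0.24,0.003,0.0009,0.0016,0.0008,-0.0006,0.1],[0.3,0.003,0.0009,0.0016,0.0008,-0.0006,0.1],[0.36,0.003,0.0009,0.0016,0.0008,-0.0006,0.1],[0.42,0.003,0.0009,0.0016,0.0008,-0.0006,0.1],[0.48,0.003,0.0009,0.0016,0.0008,-0.0006,0.1],[0.54,0.003,0.0009,0.0016,0.0008,-0.0006,0.1],[0.6,0.003,0.0009,0.0016,0.0008,-0.0006,0.1],[0.66,0.003,0.0009,0.0016,0.0008,-0.0006,0.1],[0.72,0.003,0.0009,0.0016,0.0008,-0.0006,0.1]]]}}

```text
clock: 12.15
tcp_pos: [0.5037, 0.0034, 0.0494]
orientation: [0.707, 0.013, 0.707, -0.013]
wrist_force: [-3.3, 0.2, 14.2]
finger_gap: 0.0113
```

```bash
python3 st.py
```

```text
12.15 gap 0.01133851827925694 F [-3.3159  0.1694 14.1646] M [0.0428 0.6317 0.1784] p [0.5037 0.0034 0.0494] q6 1.4551507796752592 {'t': array([-0.0006, -0.0001, -0.0002]), 'jaw': np.float64(-2.1426177216096995), 'x': array([ 0.0004,  0.0005, -1.    ]), 'rv': array([-2.5699,  0.0009,  0.0003])}
```

Emit:
{"op": "step_arm", "data": {"moves": [[[0.045,0.0025,-0.0005,0.0018,0,-0.0011,0.1],[0.09,0.0025,-0.0005,0.0018,0,-0.0011,0.1],[0.135,0.0025,-0.0005,0.0018,0,-0.0011,0.1],[0.18,0.0025,-0.0005,0.0018,0,-0.0011,0.1],[0.225,0.0025,-0.0005,0.0018,0,-0.0011,0.1],[0.26,0.0025,-0.0005,0.0018,0,-0.0011,0.1],[0.28,0.0025,-0.0005,0.0018,0,-0.0011,0.1]]]}}

```text
clock: 12.85
tcp_pos: [0.5037, 0.0034, 0.0493]
orientation: [0.698, 0.112, 0.698, -0.112]
wrist_force: [-3.6, 0.7, 14.9]
finger_gap: 0.0115
```

```bash
python3 st.py; python3 - <<'E'
from h import *
s=env.get_state();im,d=env.read_camera('wrist');save('w4',im)
K,T=w_from_cam('wrist',s);save('r4',rectify(im,K,T,(.5035,.0033),.033))
E
```

```text
12.85 gap 0.011478829970087824 F [-3.588   0.7284 14.9141] M [0.1143 0.653  0.1396] p [0.5037 0.0034 0.0493] q6 1.7359512915734696 {'t': array([-0.0007, -0.0002, -0.0002]), 'jaw': np.float64(-18.219411775454635), 'x': array([ 0.0006,  0.0001, -1.    ]), 'rv': array([-2.8505,  0.0006,  0.0007])}
```

View pics/r4.png

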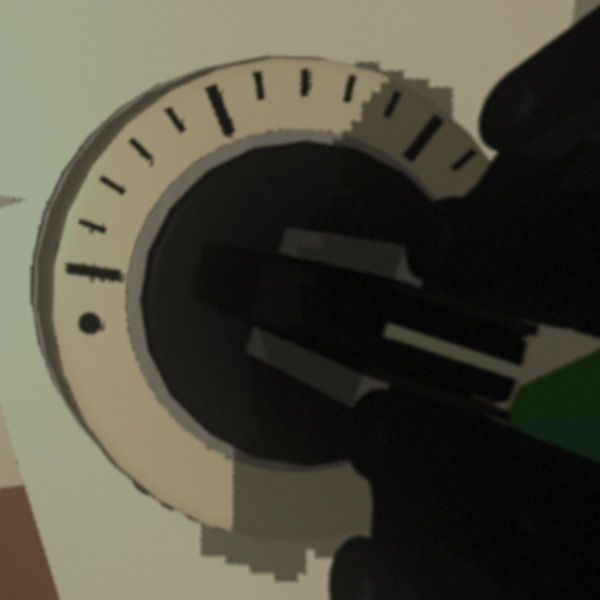

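The case hasn't turned (0 mark at (66,268), 10 mark at (440,120)). I'll creep to the stop and watch the torque.

Emit:
{"op": "step_arm", "data": {"moves": [[[0.02,0.0025,-0.0005,0.0018,0,-0.0011,0.1],[0.035,0.0025,-0.0005,0.0018,0,-0.0011,0.1],[0.045,0.0025,-0.0005,0.0018,0,-0.0011,0.1],[0.045,0.0025,-0.0005,0.0018,0,-0.0011,0.1]]]}}

```text
clock: 13.3
tcp_pos: [0.5038, 0.0034, 0.0493]
orientation: [0.696, 0.128, 0.695, -0.128]
wrist_force: [-3.7, -0.3, 15.7]
finger_gap: 0.0112
```

```bash
python3 st.py
```

```text
13.3 gap 0.011156274258284513 F [-3.6946 -0.2645 15.7484] M [-0.0149  0.7076  0.1041] p [0.5038 0.0034 0.0493] q6 1.781876487183642 {'t': array([-0.0007, -0.0002, -0.0002]), 'jaw': np.float64(-20.83176979299437), 'x': array([ 0.0007, -0.0004, -1.    ]), 'rv': array([-2.8961,  0.    ,  0.0012])}
```

Emit:
{"op": "step_arm", "data": {"moves": [[[0.01,0.0025,0,0.0018,0,-0.0011,0.1],[0.015,0.0025,0,0.0018,0,-0.0011,0.1]]]}}

```text
clock: 13.5
tcp_pos: [0.5038, 0.0035, 0.0493]
orientation: [0.695, 0.133, 0.694, -0.133]
wrist_force: [-3.8, -0.3, 17.0]
finger_gap: 0.0114
```

```bash
python3 st.py
```

```text
13.5 gap 0.011403075855940865 F [-3.7838 -0.266  16.9896] M [-0.1246  0.7954  0.1846] p [0.5038 0.0035 0.0493] q6 1.7969595887480376 {'t': array([-0.0007, -0.0002, -0.0002]), 'jaw': np.float64(-21.687627412111805), 'x': array([ 0.001 , -0.0006, -1.    ]), 'rv': array([-2.911 , -0.0001,  0.0017])}
```

Emit:
{"op": "step_arm", "data": {"moves": [[[0.01,0.0025,0,0.0018,0,-0.0013,0.1],[0.012,0.0025,0,0.0018,0,-0.0013,0.1]]]}}

```text
clock: 13.7
tcp_pos: [0.5038, 0.0035, 0.0493]
orientation: [0.694, 0.137, 0.693, -0.137]
wrist_force: [-3.5, -0.8, 16.5]
finger_gap: 0.0118
```

```bash
python3 st.py
```

```text
13.7 gap 0.01175386408717517 F [-3.4925 -0.8058 16.4546] M [-0.1355  0.7213  0.2234] p [0.5038 0.0035 0.0493] q6 1.8091842915230747 {'t': array([-0.0007, -0.0003, -0.0002]), 'jaw': np.float64(-22.37990299140354), 'x': array([ 0.0016, -0.0009, -1.    ]), 'rv': array([-2.9231, -0.0001,  0.0026])}
```

Emit:
{"op": "step_arm", "data": {"moves": [[[0.01,0.0025,0.001,0.0018,0,-0.0013,0.1],[0.012,0.0025,0.001,0.0018,0,-0.0013,0.1]]]}}

```text
clock: 13.9
tcp_pos: [0.5037, 0.0035, 0.0493]
orientation: [0.694, 0.141, 0.692, -0.141]
wrist_force: [-3.3, -0.5, 16.3]
finger_gap: 0.0112
```

```bash
python3 st.py;python3 - <<'E'
from h import *
s=env.get_state();im,d=env.read_camera('wrist');save('w5',im)
K,T=w_from_cam('wrist',s);save('r5',rectify(im,K,T,(.5035,.0033),.033))
E
```

```text
13.9 gap 0.011178832344188719 F [-3.282  -0.5267 16.2572] M [-0.1609  0.6759  0.242 ] p [0.5037 0.0035 0.0493] q6 1.8206557758915476 {'t': array([-0.0007, -0.0002, -0.0001]), 'jaw': np.float64(-23.06310089932807), 'x': array([ 0.0025, -0.0003, -1.    ]), 'rv': array([-2.935 ,  0.0013,  0.0034])}
```

View pics/r5.png

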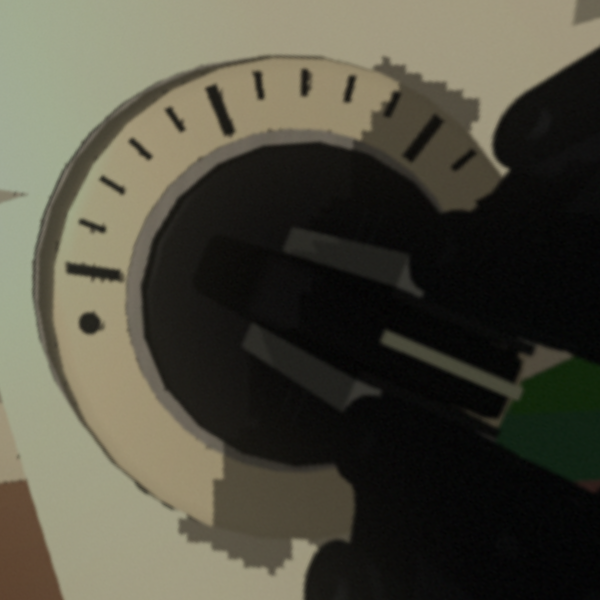

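Emit:
{"op": "step_arm", "data": {"moves": [[[0.012,0.004,-0.0016,0.0017,-0.0005,-0.0012,0.1],[0.018,0.004,-0.0016,0.0017,-0.0005,-0.0012,0.1]]]}}

```text
clock: 14.15
tcp_pos: [0.5038, 0.0034, 0.0493]
orientation: [0.692, 0.147, 0.691, -0.148]
wrist_force: [-2.1, 0.6, 14.7]
finger_gap: 0.0113
```

```bash
python3 st.py
```

```text
14.15 gap 0.011260514527098028 F [-2.0661  0.6466 14.673 ] M [0.1282 0.4545 0.3344] p [0.5038 0.0034 0.0493] q6 1.838293504468311 {'t': array([-0.0007, -0.0002, -0.0003]), 'jaw': np.float64(-24.06792853009918), 'x': array([ 0.0014, -0.0005, -1.    ]), 'rv': array([-2.9525,  0.0004,  0.0022])}
```

Torque rose to 0.33 N m over the last degree, well above the 0.18 friction, and the tool is at 196° from the 0 mark. That is the hard stop (194.8°) with a little grip wind-up. I'll turn back now.

Emit:
{"op": "step_arm", "data": {"moves": [[[-0.03,0.003,-0.0014,0.0017,-0.0005,-0.0012,0.1],[-0.07,0.003,-0.0014,0.0017,-0.0005,-0.0012,0.1],[-0.12,0.003,-0.0014,0.0017,-0.0005,-0.0012,0.1],[-0.18,0.003,-0.0014,0.0017,-0.0005,-0.0012,0.1],[-0.24,0.003,-0.0014,0.0017,-0.0005,-0.0012,0.1],[-0.3,0.003,-0.0014,0.0017,-0.0005,-0.0012,0.1],[-0.36,0.003,-0.0014,0.0017,-0.0005,-0.0012,0.1],[-0.42,0.003,-0.0014,0.0017,-0.0005,-0.0012,0.1],[-0.48,0.003,-0.0014,0.0017,-0.0005,-0.0012,0.1],[-0.54,0.003,-0.0014,0.0017,-0.0005,-0.0012,0.1],[-0.6,0.003,-0.0014,0.0017,-0.0005,-0.0012,0.1]]]}}

```text
clock: 15.25
tcp_pos: [0.5038, 0.0034, 0.0494]
orientation: [0.705, -0.065, 0.704, 0.064]
wrist_force: [-3.1, 0.5, 14.7]
finger_gap: 0.0112
```

```bash
python3 st.py
```

```text
15.25 gap 0.011217876958889138 F [-3.1243  0.525  14.7384] M [ 0.2565  0.5424 -0.1642] p [0.5038 0.0034 0.0494] q6 1.2367597121102882 {'t': array([-0.0006, -0.    , -0.0003]), 'jaw': np.float64(10.435773697149097), 'x': array([ 0.0014, -0.0016, -1.    ]), 'rv': array([-2.3503, -0.0017,  0.0022])}
```

Emit:
{"op": "step_arm", "data": {"moves": [[[-0.06,0.003,0.0022,0.0017,0.0002,-0.0013,0.1],[-0.12,0.003,0.0022,0.0017,0.0002,-0.0013,0.1],[-0.18,0.003,0.0022,0.0017,0.0002,-0.0013,0.1],[-0.24,0.003,0.0022,0.0017,0.0002,-0.0013,0.1],[-0.3,0.003,0.0022,0.0017,0.0002,-0.0013,0.1],[-0.36,0.003,0.0022,0.0017,0.0002,-0.0013,0.1],[-0.42,0.003,0.0022,0.0017,0.0002,-0.0013,0.1],[-0.48,0.003,0.0022,0.0017,0.0002,-0.0013,0.1],[-0.54,0.003,0.0022,0.0017,0.0002,-0.0013,0.1],[-0.6,0.003,0.0022,0.0017,0.0002,-0.0013,0.1],[-0.65,0.003,0.0022,0.0017,0.0002,-0.0013,0.1],[-0.68,0.003,0.0022,0.0017,0.0002,-0.0013,0.1]]]}}

```text
clock: 16.45
tcp_pos: [0.5037, 0.0033, 0.0494]
orientation: [0.642, -0.296, 0.642, 0.295]
wrist_force: [-1.7, 1.8, 13.7]
finger_gap: 0.0112
```

```bash
python3 st.py; python3 - <<'E'
from h import *
s=env.get_state();im,d=env.read_camera('wrist');save('w6',im)
K,T=w_from_cam('wrist',s);save('r6',rectify(im,K,T,(.5035,.0033),.033))
E
```

```text
16.45 gap 0.011151559907993219 F [-1.7163  1.7663 13.6849] M [ 0.2169  0.5877 -0.1474] p [0.5037 0.0033 0.0494] q6 0.5550996278723824 {'t': array([-0.0006,  0.0002, -0.0002]), 'jaw': np.float64(49.474183150128226), 'x': array([ 0.0007, -0.0012, -1.    ]), 'rv': array([-1.669 , -0.0015,  0.0007])}
```

View pics/r6.png

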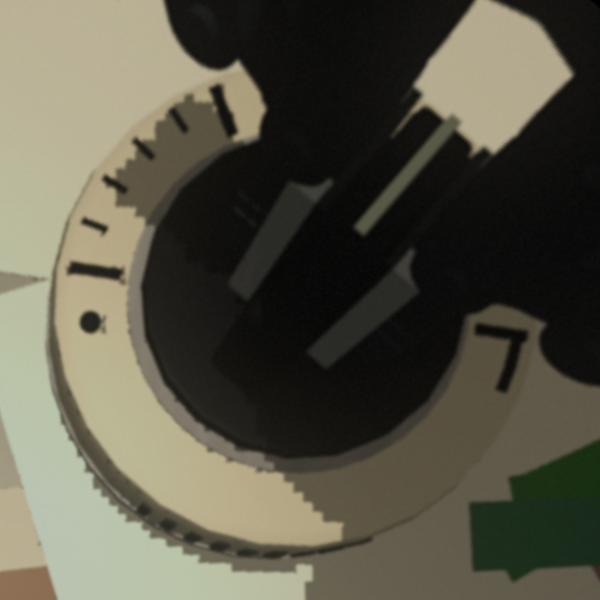

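Emit:
{"op": "step_arm", "data": {"moves": [[[-0.018,0.0007,0.0027,0.0017,0.0011,-0.0005,0.1],[-0.03,0.0007,0.0027,0.0017,0.0011,-0.0005,0.1],[-0.035,0.0007,0.0027,0.0017,0.0011,-0.0005,0.1]]]}}

```text
clock: 16.8
tcp_pos: [0.5037, 0.0034, 0.0494]
orientation: [0.637, -0.308, 0.637, 0.307]
wrist_force: [-2.0, -0.2, 15.8]
finger_gap: 0.0114
```

```bash
python3 st.py; python3 - <<'E'
from h import *
s=env.get_state();im,d=env.read_camera('wrist');save('w7',im)
K,T=w_from_cam('wrist',s);save('r7',rectify(im,K,T,(.5035,.0033),.033))
E
```

```text
16.8 gap 0.011361668766499204 F [-1.975  -0.2164 15.7751] M [ 0.0228  0.6638 -0.1101] p [0.5037 0.0034 0.0494] q6 0.5190450382485435 {'t': array([-0.0006,  0.0001, -0.0002]), 'jaw': np.float64(51.52747058201125), 'x': array([ 0.001 , -0.0008, -1.    ]), 'rv': array([-1.6331, -0.001 ,  0.001 ])}
```

View pics/r7.png

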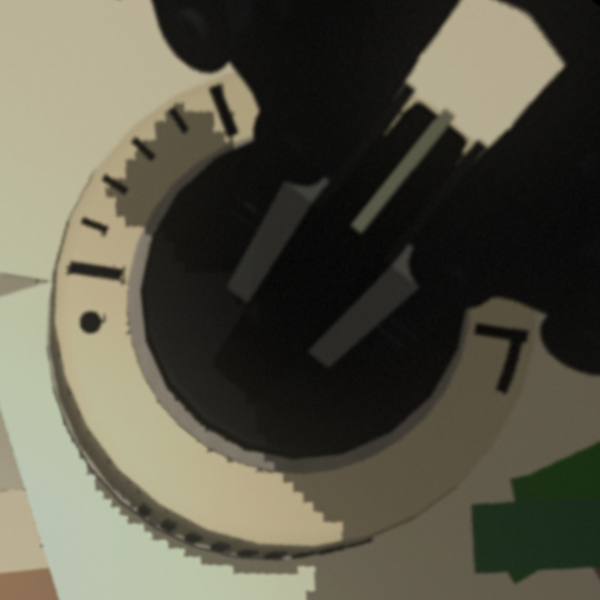

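The pointer line runs from (449,113) to (357,231), azimuth about -37.9°. The 10 mark is at -37.3 to -38.2°, so they agree. I'll ease off and release.

Emit:
{"op": "step_arm", "data": {"moves": [[[0,0.001,0.001,0.0012,0.0006,-0.0005,0.1],[0,0.001,0.001,0.0008,0.0006,-0.0005,0.15],[0,0.001,0.001,0.0005,0.0006,-0.0005,0.2],[0,0.001,0.001,0.0005,0.0006,-0.0005,0.25],[0,0.001,0.001,0.0005,0.0006,-0.0005,0.25]]]}}

```text
clock: 17.35
tcp_pos: [0.504, 0.0033, 0.0496]
orientation: [0.637, -0.308, 0.636, 0.307]
wrist_force: [-0.0, 1.2, 6.5]
finger_gap: 0.0211
```

```bash
python3 st.py
```

```text
17.35 gap 0.02111718260930466 F [-0.0442  1.1903  6.4971] M [ 0.0646  0.0981 -0.0233] p [0.504  0.0033 0.0496] q6 0.518922820250493 {'t': array([-0.0004,  0.0004, -0.0003]), 'jaw': np.float64(51.53335981599388), 'x': array([ 0.0018, -0.0011, -1.    ]), 'rv': array([-1.633 , -0.0015,  0.0019])}
```

Emit:
{"op": "step_arm", "data": {"moves": [[[0,0,0,-0.001,0,0,0.3],[0,0,0,-0.004,0,0,0.4],[0,0,0,-0.015,0,0,0.4],[0,0,0,-0.035,0,0,0.4],[0,0,0,-0.065,0,0,0.6],[0,0,0,-0.1,0,0,0.8],[0,0,0,-0.13,0,0,1],[0,0,0,-0.13,0,0,1]]]}}

```text
clock: 18.15
tcp_pos: [0.5065, 0.003, 0.1846]
orientation: [0.64, -0.31, 0.634, 0.305]
wrist_force: [-0.2, -0.2, 0.2]
finger_gap: 0.0852
```

```bash
python3 - <<'E'
from h import *
s=env.get_state();im,d=env.read_camera('wrist');save('w8',im);print(s['tcp_pos'],s['wrist_force'],s['clock'])
K,T=w_from_cam('wrist',s);save('r8',rectify(im,K,T,(.5035,.0033),.034))
P=np.array([dep(K,T,(u,v),d[v,u]) for v in range(80,330) for u in range(200,460) if d[v,u]>0])
P=P[np.hypot(P[:,0]-.5035,P[:,1]-.0033)<.056]
top=P[P[:,2]>.028];(cc,r)=cv2.minEnclosingCircle(top[:,:2].astype(np.float32));print('case',cc,r)
b=P[P[:,2]>.055];print(cv2.minAreaRect(b[:,:2].astype(np.float32)*1000));w,V=np.linalg.eigh(np.cov(b[:,:2].T));v=V[:,1];print(np.degrees(np.arctan2(v[1],v[0])))
im,d=env.read_camera('top');save('top8',im)
E
```

```text
[0.5065 0.003  0.1846] [-0.2401 -0.1891  0.1793] 18.15
case (0.5029245018959045, 0.004163504112511873) 0.049985840916633606
((503.9921875, 7.033748626708984), (82.35543823242188, 44.850685119628906), 74.46516418457031)
76.60447816214706
```

View pics/r8.png

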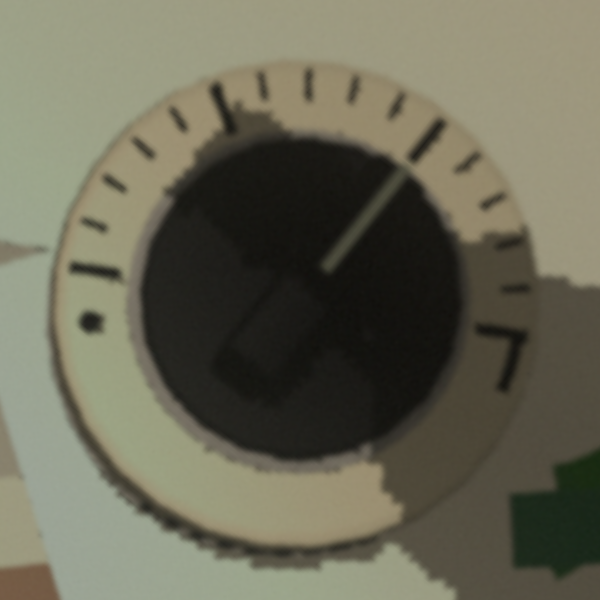

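View pics/top8.png

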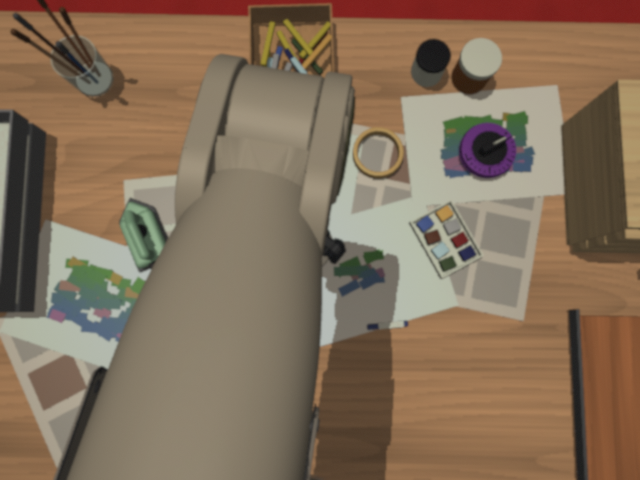

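The freed dial's white line, (327,268) to (408,168), extends exactly onto the 10 mark, whose inner end is (414,160). I'll move clear and check from above.

Emit:
{"op": "step_arm", "data": {"moves": [[[0,0,0,-0.03,-0.02,-0.02,1],[0,0,0,-0.06,-0.04,-0.045,1],[0,0,0,-0.06,-0.06,-0.07,1],[0,0,0,-0.06,-0.08,-0.1,1],[0,0,0,-0.06,-0.1,-0.125,1],[0,0,0,-0.06,-0.12,-0.15,1],[0,0,0,-0.06,-0.14,-0.175,1],[0,0,0,-0.06,-0.16,-0.2,1],[0,0,0,-0.06,-0.18,-0.225,1],[0,0,0,-0.06,-0.18,-0.225,1],[0,0,0,-0.06,-0.18,-0.225,1],[0,0,0,-0.06,-0.18,-0.225,1]]]}}

```text
clock: 19.45
tcp_pos: [0.5045, -0.2837, 0.24]
orientation: [0.637, -0.308, 0.636, 0.307]
wrist_force: [-0.3, 1.2, 0.4]
finger_gap: 0.0854
```

```bash
python3 - <<'E'
from h import *
s=env.get_state();print(s['tcp_pos'],s['clock'])
im,d=env.read_camera('top');save('top9',im);K,T=w_from_cam('top')
im0=np.load('top0i.npy')
az=np.radians(np.arange(-180,180,.25))
pr=[]
for i,dd in ((im0,np.load('top0d.npy')),(im,d)):
    P=np.array([dep(K,T,(u,v),dd[v,u]) for v in range(205,282) for u in range(265,345) if dd[v,u]>0])
    P=P[np.hypot(P[:,0]-.504,P[:,1]-.0033)<.058];a=P[(P[:,2]>.028)];cc,r=cv2.minEnclosingCircle(a[:,:2].astype(np.float32))
    b=P[P[:,2]>.052][:,:2];w,V=np.linalg.eigh(np.cov(b.T));v=V[:,1]
    print('case',cc,r,'bar',b.mean(0),np.degrees(np.arctan2(v[1],v[0])))
    pr.append(polar(i,K,T,(.504,.0033),.034,.037,.046,az).mean((0,2)))
a,b=[x-np.convolve(np.r_[x[-40:],x,x[:40]],np.ones(81)/81,'valid') for x in pr]
c=[(np.corrcoef(np.roll(a,k),b)[0,1],k*.25) for k in range(-24,25)];print('case yaw change deg',max(c))
save('fin',np.hstack([cv2.resize(x[205:280,265:345],None,fx=4.9,fy=4.9,interpolation=cv2.INTER_CUBIC) for x in (im0,im)]))
E
```

```text
[ 0.5045 -0.2837  0.24  ] 19.45
case (0.5040614008903503, 0.003500004531815648) 0.050209302455186844 bar [0.5037 0.0032] 55.08418352599235
case (0.504253625869751, 0.0036500839050859213) 0.05015670880675316 bar [0.5038 0.0031] 141.1193001878588
case yaw change deg (np.float64(0.9878785788016624), -0.5)
```

View pics/fin.png

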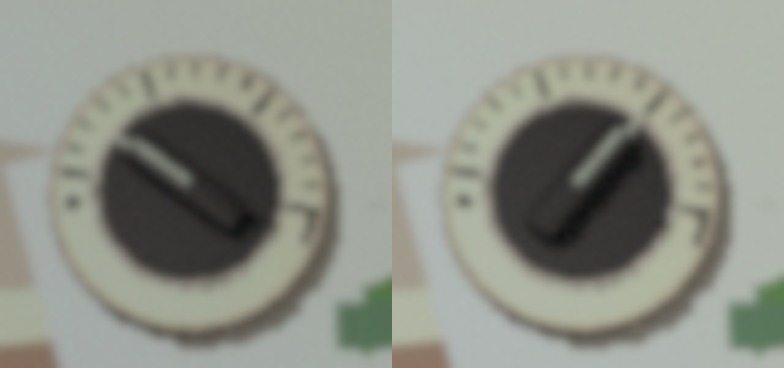

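View pics/top9.png

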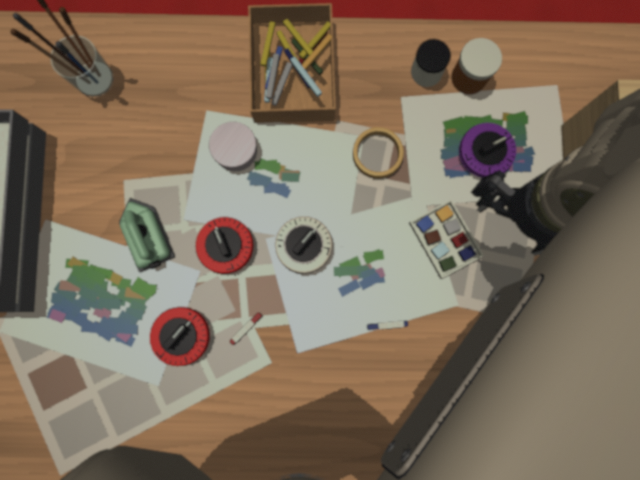

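```bash
python3 -c "
from workcell import env
print(env.hand_in())"
```

```text
the job is handed in; nothing more can be done
None
```

The off-white timer is set to 10 minutes and handed in at about 19.5 s, with the gripper clear of everything. I pressed it down by the dial's skirt, gripped the bar and wound it clockwise to the stop. Then I turned it back to the 10-minute mark, let go and moved away.

- **Stop:** torque rose to 0.33 N m at the stop, against about 0.18 N m of dial friction. The tool was then about 196° past the 0 mark, where the stop is at 194.8° and a degree or so is grip wind-up.
- **Final setting:** in the close-up the pointer line runs onto the 10 mark. The top camera gives about 120.9°, or 10.07 minutes, so it is less than 1° over.
- **Case:** it moved 0.25 mm or less and turned about 0.5° at most. That turn is close to the measuring error, and one wrist picture suggested nearer 1°.
- **Push:** the readings while turning were 13 to 17 N, below the 25 N limit.
- **Other things:** everything else looks unmoved in the top picture.

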